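# Spray the flange plate with the squat canister

### The job

Give the flange plate in the drip tray a shot of cleaner: from above, press the sprung white nozzle cap of the squat, wide canister (the one whose nozzle looks over the tray) fully down, keep it down for a moment (about half a second), then let it spring back up and move clear. Do not press the cap of the taller slim canister, and leave the screw-top bottle and the blue bin of bolts where they stand.

Things in the scene. Friction and masses are not known exactly. Their poses are not given: they have to be found in the camera images.
- squat_cap (a joint): travel in m of the squat canister's nozzle cap: 0 is up, growing as it is pressed straight down; 0.010 is fully down, against a hard stop. A return spring pushes it up, with about 1.5 N when up and 6.5 N when fully down.
- squat_cap_top (a point): centre of the flat top of the squat canister's nozzle cap, 154 mm above the bench; z up. The cap: white cylinder, 38 mm diameter, 22 mm high; a 10 mm nozzle stub reaches 25 mm from its axis along +x. Below it a pale aluminium canister, 80 mm diameter, 118 mm high, on a 104 mm square foot screwed to the bench; a fixed 130 mm square, 18 mm high drip tray with a flange plate is centred 135 mm away along +x.
- slim_cap_top (a point): centre of the top of the slim canister's nozzle cap, to be left alone: the same kind of sprung white cap, 38 mm in diameter, on a taller canister 54 mm in diameter without tray, screwed to the bench on a 104 mm square foot. Its top stands 186 mm above the bench; z up, the nozzle to +x.
- flask_mid (a point): centre, half-way up, of a loose upright white screw-top bottle with a black cap, 56 mm in diameter and 150 mm high, to be left alone; z up.
- bin: a loose open blue plastic bin with some bolts in it, 90 x 120 mm (its x, y) and 50 mm high, to be left alone; origin at the centre of its underside, z up.
There are look-alikes about, which are no part of the job. Of the things that look like the part that bears flask_mid, the middle-sized one is meant.

How it is judged:
On the way:
1. the squat canister's nozzle cap is pressed down (at least 7 of its 10 mm) for 0.3 s (value of joint squat_cap above 0.007 m), for 0.3 s.
At the end, for the whole second after the job is handed in: After the press the squat canister's cap is back up (within 2 mm), the slim canister's cap is up (within 3 mm), the bottle stands upright (within 10 degrees) within 30 mm of its start, and the bin is within 30 mm of its start (value of joint squat_cap below 0.002 m and distance of slim_cap_top from where it was at the start of the episode below 0.003 m and distance of each of flask_mid, bin from where it was at the start of the episode below 0.03 m and angle between flask_mid's own z axis and vertical below 0.17 rad); the robot touches nothing.
It fails at once if the slim canister's cap is pressed by more than 4 mm (distance of slim_cap_top from where it was at the start of the episode above 0.004 m).
It fails at once if the bottle is moved by more than 30 mm or tipped (distance of flask_mid from where it was at the start of the episode above 0.03 m or angle between flask_mid's own z axis and vertical above 0.35 rad).
It fails at once if the bin is moved by more than 30 mm (distance of bin from where it was at the start of the episode above 0.03 m).
It also fails if it takes over 26 s, if anything falls off the work surface, if the arm or the gripper's body presses on something with over 40 N, if the wrist force passes 120 N, or if a joint passes its speed limit or range.

### The arm

A 7-joint arm with a two-finger parallel gripper is mounted at the origin on the work surface. World frame = base frame: x ahead of the robot, y to its left, z up, the work surface at z = 0. Lengths are in m, angles in rad, forces in N, time in s.
With the tool pointing down it reaches from about 0.4 to 0.85 m from the base axis. Payload 4.5 kg.
Tool frame: the origin (TCP) lies on the centre line of the jaws, within the pads' length; the fingertips stand 19 mm ahead of it and the grasp point (between the pads) is the TCP; y points along the fingers, x is the direction in which the jaws open and shut, and the axes are right-handed (so a half turn about y gives the same grasp; the last joint's range is limited). The gripper opens to 88 mm and grips with 3 to 60 N. Pads are 18 mm wide; open, the fingers measure 123 mm over their backs; the gripper's body (75 mm by 187 mm) begins 45 mm behind the grasp point.
Start: joints at [-1.185, 0.689, -0.195, 1.565, 0.157, 0.902, -0.215], TCP at [0.215, 0.587, 0.258] pointing down, gripper open.
Joint ranges: [-3.01, 3.01], [-0.46, 2.08], [-1.47, 1.51], [0.13, 2.56], [-1, 4.14], [0.04, 2.09], [-2.66, 2.66]. Speed limits (rad/s): [2.57, 2.57, 3.14, 3.14, 3.14, 3.14, 3.14].

### API

Orientations are given as a 3x3 rotation matrix whose columns are the frame's x, y, z axes.
In Python, from station import ctrl, status, imaging, models gives the robot as it stands. The module is installed in compiled form; this text tells all that it offers. Calls block until the motion is done:
- ctrl.move_to(position, orientation): joint-space move of the TCP to a pose.
- ctrl.movel(position, ori=None, max_speed=0.15, guard=None): straight line of the TCP; ori=None keeps the orientation; max_speed is the mean speed in m/s. With guard (N) it stops when the force on the tool has changed by that much, and returns True; else False.
- ctrl.move_joints(angles): joint-space move.
- ctrl.grip(opening): opening from 0.0 (shut) to 1.0 (fully open); the grip force is fixed at half the most; returns when the fingers have stopped.
- ctrl.wait(seconds).
- ctrl.ik(position, orientation): joint angles nearest the present ones, or None.
- status.get_obs(): the state.
- imaging.snapshot(name): name is "scene" or "top" or "wrist"; returns a dict with "img" (480x640x3 uint8, red, green, blue), "fx", "fy", "cx", "cy" (pixels), "D" ([k1, k2, p1, p2, k3] as OpenCV has them; the pictures are not rectified), "cam_to_world" (4x4, takes a point from camera to world coordinates); the wrist camera has in their place "mount" (4x4, takes a point from camera to tool coordinates, whose origin is the TCP and whose axes are the tool frame's). Camera axes: x right, y down, z forward; pixel columns grow to the right and rows downward; lengths in m; the calibration is good to about 2 mm. A picture is of the moment at which its call begins: read the wrist's pose just before it. There is no depth.
A pose or a line that the arm cannot do raises ctrl.IKError and nothing moves.
- ctrl.sign_off(): hands the job in, once; it reports no verdict.
Trained networks look in a picture, given as the dict that the camera call returned (one of the last four; its "shot" number tells which), for a name from the list of things; names that differ only in an ending like _2 or _b are one class to them, and where a whole thing is asked for, a point or a joint stands for the part that bears it (a point fixed in the world has none). Each returns a list of dicts, best first, with "p" (0 to 1); they miss things now and then, are a little off and sometimes report something else, mostly with a low value. They report only what shows in the picture. A call takes as long as a camera call. They do not tell look-alikes from the thing itself.
- models.regions_of(target, picture): "pixels" (480x640 bool, what is visible of it) and "centre" ([column, row] in pixels, amid what is visible of it).
The state is a dict: "time_s": time; "q": joint angles; "qvel": joint speeds; "joint_torque": joint torques, N m; "tcp_pos": TCP position; "tool_rot": TCP orientation; "contact_force": force on the tool from outside, world axes, zero at the start; "wrist_torque": the same for the moment, N m; "opening": opening from 0.0 (shut) to 1.0 (fully open).
Only numpy, scipy, OpenCV 4.12 (cv2) and the standard library are available. Lean on these libraries where they do the work, as an engineer would, in place of code of your own. Each camera call takes 0.05 s, during which the arm holds its last target.

## Working session

There is one attempt and no reset: what is moved stays moved. The work goes in short steps, each a Python script; the robot and the scene stay as the last script left them, time stands still between calls to the robot, and variables do not carry over. Pictures are saved under pics/ and viewed, and the job is handed in when it is done.

```bash
mkdir -p pics; python3 - <<'E'
from station import ctrl,status,imaging,models
import cv2,pickle
o=status.get_obs();print(o['time_s'],o['tcp_pos'],o['tool_rot'],o['opening'])
S={}
for n in("scene","top"):
    s=imaging.snapshot(n);S[n]=s
    cv2.imwrite(f'pics/{n}1.png',s['img'][:,:,::-1])
    for t in("squat_cap_top","slim_cap_top","flask_mid","bin"):
        for r in models.regions_of(t,s): print(n,t,round(r['p'],2),r['centre'],r['pixels'].sum())
pickle.dump(S,open('s.pkl','wb'))
for n in S: print(n,S[n]['fx'],S[n]['fy'],S[n]['cx'],S[n]['cy'],S[n]['D'],S[n]['cam_to_world'])
print(status.get_obs()['time_s'])
E
```

```text
0.0 [0.21519335 0.58612714 0.25689159] [[ 3.44495415e-01 -5.32726993e-04 -9.38787849e-01]
 [ 9.38786081e-01 -1.82632159e-03  3.44495803e-01]
 [-1.89805073e-03 -9.99998190e-01 -1.29042729e-04]] 1.0007525483547837
scene squat_cap_top 0.84 [359.2, 258.9] 465
scene slim_cap_top 0.68 [210.3, 307.4] 854
scene flask_mid 0.92 [284.2, 270.6] 947
scene flask_mid 0.82 [262.4, 299.3] 2369
scene flask_mid 0.76 [230.7, 254.9] 3725
scene flask_mid 0.27 [360.8, 256.5] 474
scene bin 0.72 [392.4, 239.0] 2266
top slim_cap_top 0.78 [427.0, 198.1] 321
top flask_mid 0.93 [351.0, 256.1] 537
top flask_mid 0.93 [353.6, 299.9] 1037
top flask_mid 0.81 [314.7, 277.1] 266
top bin 0.76 [197.5, 271.9] 2324
scene 495.0999108034236 495.0999108034236 324.60002794473235 246.7169422959624 [0.0159453 0.        0.        0.        0.       ] [[ 0.64954525  0.39028381 -0.65251016  1.02077177]
 [ 0.76020271 -0.3181065   0.56648045 -0.35616082]
 [ 0.01352042 -0.86399468 -0.50331937  0.5518846 ]
 [ 0.          0.          0.          1.        ]]
top 614.692172132228 614.692172132228 313.86185436213964 233.35745111500648 [0.07146111 0.         0.         0.         0.        ] [[ 0.01478117 -0.99645982  0.08276082  0.37820739]
 [-0.99981232 -0.01369262  0.0137051   0.07726026]
 [-0.01252337 -0.08294786 -0.9964752   1.43804811]
 [ 0.          0.          0.          1.        ]]
0.5
```

View pics/scene1.png

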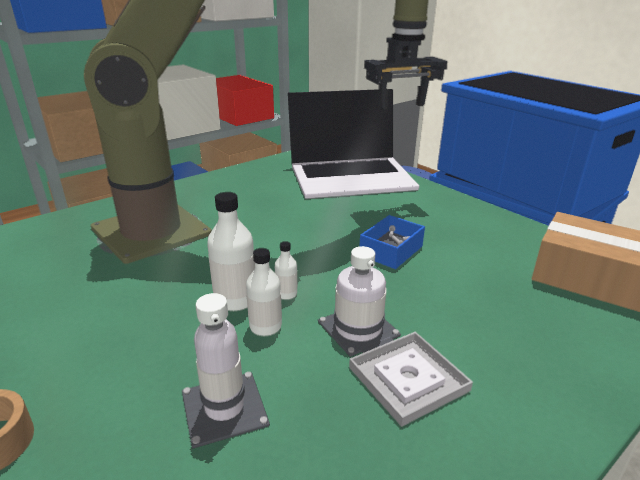

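View pics/top1.png

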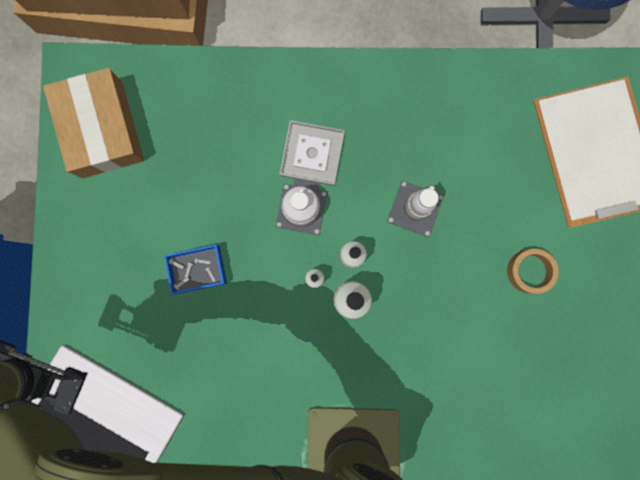

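The scene view shows the squat canister with its cap at about (362,258) beside the tray at (410,375). The slim canister's cap is at (212,308), with no tray. In the top view the squat cap is at (300,200), the slim cap at (428,196), the middle bottle at (353,253) and the bin at (196,268). Only the squat canister has the tray in front of its nozzle. I'll enlarge it and triangulate.

```bash
cat > h.py <<'E'
import numpy as np,cv2
def ray(s,uv):
    K=np.array([[s['fx'],0,s['cx']],[0,s['fy'],s['cy']],[0,0,1]])
    p=cv2.undistortPoints(np.array([[uv]],float),K,np.array(s['D']))[0,0]
    T=np.array(s['cam_to_world']);return T[:3,3],T[:3,:3]@np.array([p[0],p[1],1])
def atz(s,uv,z):
    o,d=ray(s,uv);return o+d*(z-o[2])/d[2]
def proj(s,P):
    K=np.array([[s['fx'],0,s['cx']],[0,s['fy'],s['cy']],[0,0,1]])
    T=np.linalg.inv(np.array(s['cam_to_world']))
    return cv2.projectPoints(np.atleast_2d(P).astype(float),cv2.Rodrigues(T[:3,:3])[0],T[:3,3],K,np.array(s['D']))[0][:,0]
E
python3 - <<'E'
import pickle,cv2,numpy as np
from h import *
S=pickle.load(open('s.pkl','rb'))
P0=atz(S['top'],(300,200.5),.154);print('top',P0,'scene',atz(S['scene'],(363,254),.154), proj(S['scene'],P0))
print('slim',atz(S['top'],(429,195),.186),atz(S['scene'],(212,302),.186))
print('mid bottle',atz(S['top'],(354,253),.15), atz(S['scene'],(262,256),.15)); print('bin',atz(S['top'],(195,268),.05))
print('tray',atz(S['top'],(312,152.5),.018))
a=np.linspace(0,2*np.pi,60)
out=[]
for n,c in(('top',(300,200)),('scene',(362,262))):
    k=8;u,v=c[0]-25,c[1]-25
    im=cv2.resize(S[n]['img'][v:v+50,u:u+50,::-1],None,fx=k,fy=k,interpolation=cv2.INTER_CUBIC)
    q=proj(S[n],P0+.019*np.c_[np.cos(a),np.sin(a),0*a])
    q=((q-[u,v]+.5)*k).astype(np.int32)
    cv2.polylines(im,[q],True,(0,0,255),1);out.append(im)
cv2.imwrite('pics/crop.png',np.hstack(out))
E
```

```text
top [0.55387327 0.12513639 0.154     ] scene [0.55998283 0.12345012 0.154     ] [[361.04478023 252.09365288]]
slim [ 0.56410225 -0.13972039  0.186     ] [ 0.56153939 -0.13868107  0.186     ]
mid bottle [0.44505537 0.01028644 0.15      ] [0.45999363 0.00192805 0.15      ]
bin [0.41144391 0.36316355 0.05      ]
tray [0.68602371 0.10395789 0.018     ]
```

View pics/crop.png

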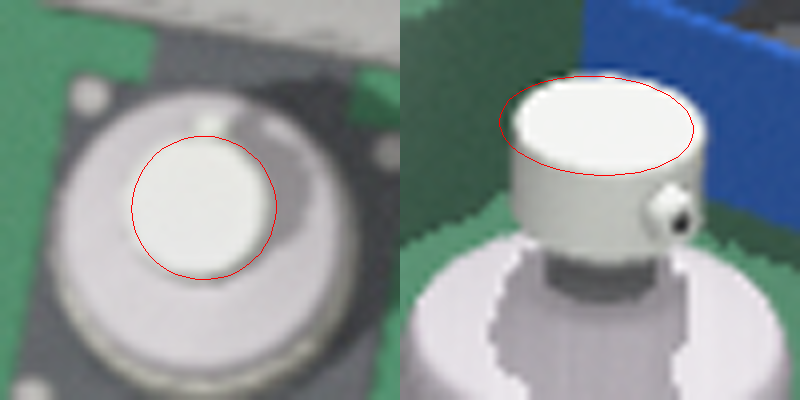

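Both cameras agree within a few mm: the cap is at about (0.556, 0.126) and the tray is 134 mm away along +x, which matches the description. I'll shut the gripper and move above it.

```bash
python3 - <<'E'
from station import ctrl,status,imaging
import numpy as np,cv2
ctrl.grip(0.0)
for a in (None,):
    try: ctrl.movel([.556,.126,.25],max_speed=0.2);print('ok')
    except ctrl.IKError as e:
        print('ik',e); ctrl.move_to([.556,.126,.25],status.get_obs()['tool_rot'])
o=status.get_obs();print(o['time_s'],o['tcp_pos'],o['opening'],o['contact_force'],o['q'])
for n in('scene','wrist'):
    s=imaging.snapshot(n);cv2.imwrite(f'pics/{n}2.png',s['img'][:,:,::-1])
E
```

```text
ok
4.8167 [0.55569634 0.12666837 0.25002506] 0.0026603285115746767 [ 0.22631078 -1.33268491  0.23726793] [-0.14786953  0.63043576 -0.26321558  1.74179174  0.21544385  0.79767068
  0.70633975]
```

View pics/scene2.png

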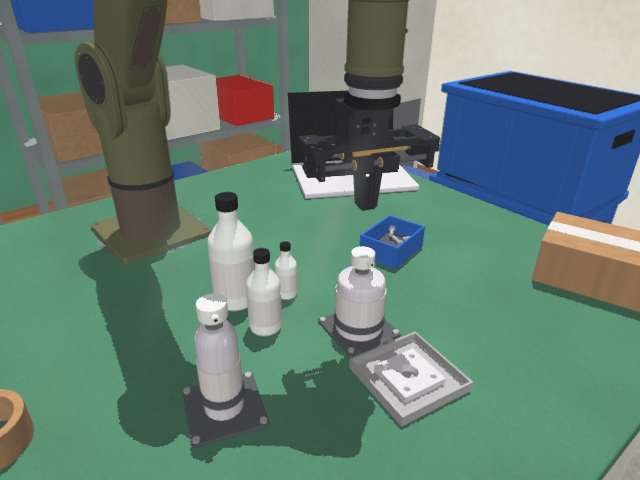

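View pics/wrist2.png

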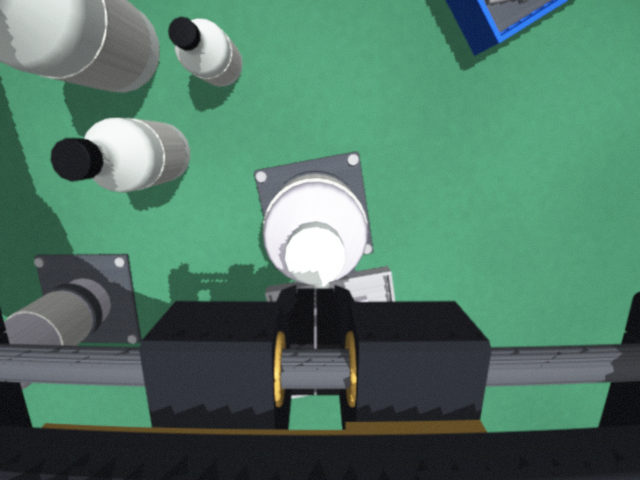

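The wrist view shows the shut fingertips at about (315,290) over the squat cap at (315,255), with bottles and the slim canister well off to the side. I'll cross-check the cap position with the wrist camera, then press.

```bash
python3 - <<'E'
from station import ctrl,status,imaging
import numpy as np
from h import *
o=status.get_obs();s=imaging.snapshot('wrist')
T=np.eye(4);T[:3,:3]=o['tool_rot'];T[:3,3]=o['tcp_pos'];s['cam_to_world']=T@np.array(s['mount'])
P=atz(s,(315,252),.154);print('cap wrist',P,'proj of est',proj(s,[.556,.126,.154]))
if np.hypot(P[0]-.556,P[1]-.126)>.012: raise SystemExit('disagree')
x,y=.556,.126
ctrl.movel([x,y,.182],max_speed=.1)
o=status.get_obs();f0=o['contact_force'];print(o['time_s'],o['tcp_pos'],f0)
g=ctrl.movel([x,y,.1615],max_speed=.02,guard=15)
for i in range(4):
    o=status.get_obs();print(g,o['time_s'],o['tcp_pos'],o['contact_force']-f0);ctrl.wait(.2)
s=imaging.snapshot('scene');cv2.imwrite('pics/press.png',cv2.resize(s['img'][180:340,280:450,::-1],None,fx=3.5,fy=3.5))
E
```

```text
cap wrist [0.55435877 0.12714042 0.154     ] proj of est [[314.18300713 255.00302867]]
5.8 [0.55638716 0.12618908 0.18244142] [0.67741544 0.37223016 0.22326309]
True 6.7083 [0.55614095 0.12604449 0.16357291] [-1.88799219 -1.20289721  5.87023125]
True 6.9083 [0.55612991 0.1260064  0.1635412 ] [-2.31104207  0.54985564  6.14833378]
True 7.1083 [0.5561155  0.1260046  0.16352529] [-1.75293301 -0.42906909  5.74400539]
True 7.3083 [0.55611901 0.12600151 0.16352266] [-1.1884715  -0.32859518  6.54674265]
```

View pics/press.png

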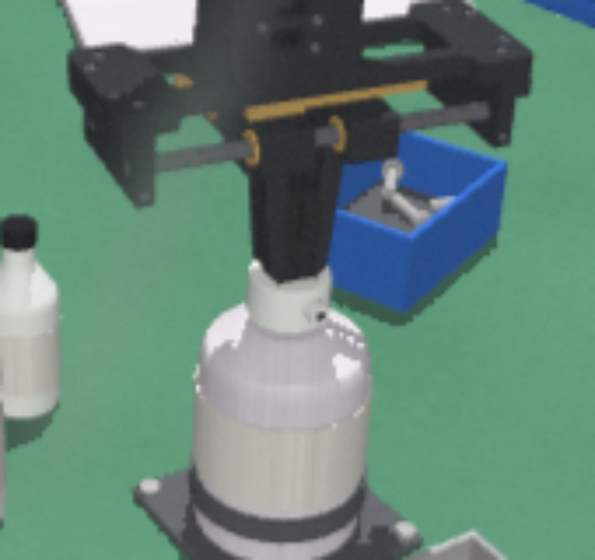

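The cap is down about 9.5 mm at roughly 6 N, and its neck no longer shows. I'll nudge it to the stop, hold, then lift clear.

```bash
python3 - <<'E'
from station import ctrl,status,imaging
import numpy as np,cv2
x,y=.556,.126
g=ctrl.movel([x,y,.1625],max_speed=.01,guard=15);ctrl.wait(.5)
o=status.get_obs();print(g,o['tcp_pos'],o['contact_force'])
ctrl.movel([x,y,.18],max_speed=.03);ctrl.movel([x,y,.27],max_speed=.1)
ctrl.wait(.3)
o=status.get_obs();print(o['time_s'],o['tcp_pos'],o['contact_force'])
s=imaging.snapshot('scene');cv2.imwrite('pics/end.png',s['img'][:,:,::-1])
E
```

```text
False [0.5561405  0.12601011 0.1634313 ] [-1.90532869 -1.56418171 11.51652432]
10.3917 [0.5558343  0.1259819  0.26961947] [0.16303628 0.48589953 0.85984388]
```

View pics/end.png

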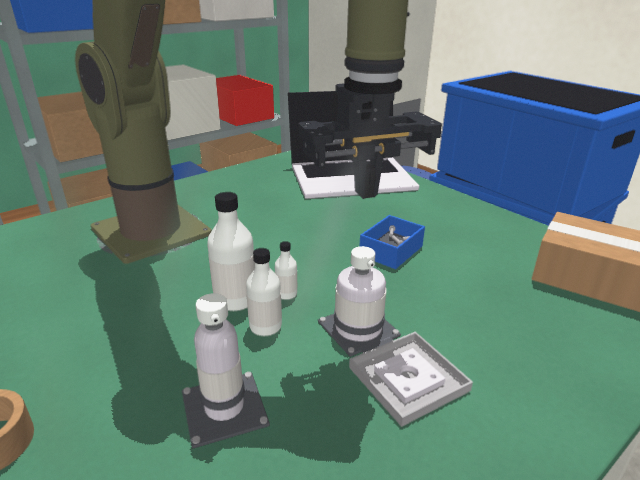

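The squat cap is back up at (362,258). The middle bottle at (263,290), the bin at (392,240) and the slim cap at (212,308) are where they started, and the arm is clear.

```bash
python3 -c "
from station import ctrl
ctrl.sign_off()"
```

```text
the job is handed in; nothing more can be done
```

I pressed the squat canister's cap fully down from above with the shut fingertips, let it spring back, lifted clear and handed the job in. There was no verdict.

- **Finding the cap:** The scene, top and wrist cameras put it within about 6 mm of each other, and I pressed at (0.556, 0.126). The tray measured 134 mm away, against the 135 mm given.
- **Press:** The cap went down about 9.5 mm by fingertip height, at about 6 N. I then nudged it further. The force rose to about 11.5 N with almost no more travel, which is what the hard stop would give. It was held down for well over 1 s. The 9.5 mm is worked out from tool height, because the cap joint itself cannot be read.
- **Last checks:** By eye in the final picture, the squat cap is back up and the slim cap, bottle and bin are where they started. I did not measure their positions again. The fingertips were about 97 mm above the cap, with contact force near zero, and the clock stood at about 10.4 s. No check failed.

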